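# Re-clamp a sample block so its well faces the reading head

## Robot

A 7-joint arm with a two-finger parallel gripper is mounted at the origin on the work surface. World frame = base frame: x ahead of the robot, y to its left, z up, the work surface at z = 0. Lengths are in m, angles in rad, forces in N, time in s.
With the tool pointing down it reaches from about 0.4 to 0.925 m from the base axis. Payload 5.6 kg.
Tool frame: the origin (TCP) lies midway between the tips of the shut fingers; the grasp point (between the pads) lies 19 mm behind it (ctrl.hold_point_z is the distance from the TCP to the grasp point, in m); z points along the fingers, y is the direction in which the jaws open and shut (so a half turn about z gives the same grasp; the last joint's range is limited). The gripper opens to 85 mm and grips with 20 to 120 N. Pads are 22 mm wide; open, the fingers measure 114 mm over their backs; the gripper's body (76 mm by 85 mm) begins 54 mm behind the grasp point. The pads swing forward as they close: fully open they stand 13 mm farther back than shut.
Start: joints at [-0.043, 0.468, -0.012, 1.603, 0.006, 1.071, -0.056], TCP at [0.65, -0, 0.231] pointing down, gripper open.
Joint ranges: [-2.53, 2.53], [-0.31, 2.02], [-1.57, 1.55], [0.28, 2.44], [-1.29, 4.43], [0.15, 1.84], [-2.92, 2.92]. Speed limits (rad/s): [2.57, 2.57, 3.14, 3.14, 3.14, 3.14, 3.14].

## Interface

Orientations are given as a rotation vector (axis times angle).
In Python, from station import ctrl gives the robot as it stands.
- The arm moves only by the tool step_arm, never from a script. Its argument "increments" is a list of rows, each an object with "offset": the shift along the world's x, y, z normalised to -1 to 1, where 1 is 100 mm, a list of three; "angular": the turn, a rotation vector about the world's x, y, z normalised to -1 to 1, where 1 is 2 rad, a list of three; "claw": the gripper command: -1 is shut, 1 is fully open, values between are in proportion. A call has 1 to 12 rows; each row shifts and turns the pose as measured when the row begins; what a row does not reach is not made up. A row lasts 1/10 s, in which the tool goes at most 50 mm and 8.59 degrees, less where a joint would pass 70% of its speed; a pose out of reach is approached as far as the arm can. A call with a number of a shift or a turn outside -1 to 1 is refused whole. A call with a gripper value outside its range is refused whole. The fingers move at their own pace and stop on an object; "newtons" is the grip in N (left out, the last holds). Time passes only in rows, so rows that do not move let the fingers close. It gives the time, the measured TCP pose, the force and the opening at its end, in the units of the state.
- ctrl.get_state(): the state, without advancing time (a new reading comes with each control period).
- ctrl.capture(name): name is "scene" or "side" or "wrist"; returns a dict with "frame" (384x512x3 uint8, blue, green, red), "range_z" (384x512 float32, m along the optical axis (not along the pixel's ray), 0 where there is no reading), "fx", "fy", "cx", "cy" (pixels), "extrinsics" (4x4, takes a point from camera to world coordinates). Camera axes: x right, y down, z forward; pixel columns grow to the right and rows downward; lengths in m; the calibration is good to about 2 mm. A picture is of the moment at which its call begins.
- ctrl.sign_off(): hands the job in, once; it reports no verdict.
Trained networks look in a picture, given as the dict that the camera call returned (one of the last four; its "shot" number tells which), for a name from the list of things; names that differ only in an ending like _2 or _b are one class to them, and where a whole thing is asked for, a point or a joint stands for the part that bears it (a point fixed in the world has none). Each returns a list of dicts, best first, with "p" (0 to 1); they miss things now and then, are a little off and sometimes report something else, mostly with a low value. They report only what shows in the picture. A call takes as long as a camera call. They do not tell look-alikes from the thing itself.
- ctrl.spot_in(picture, label): "xy" ([column, row] in pixels, amid what is visible of it).
- ctrl.outline_of(picture, label): "region" (384x512 bool, what is visible of it) and "xy" ([column, row] in pixels, amid what is visible of it).
The state is a dict: "t": time; "joint_pos": joint angles; "joint_velocities": joint speeds; "tau": joint torques, N m; "tool_pos": TCP position; "tool_rot": TCP orientation; "force": force on the tool from outside, world axes, zero at the start; "wrist_torque": the same for the moment, N m; "grip_width": finger opening in m.
Only numpy, scipy, OpenCV 4.12 (cv2) and the standard library are available. Lean on these libraries where they do the work, as an engineer would, in place of code of your own. Each camera call takes 0.05 s, during which the arm holds its last target.

## Task

The aluminium sample block is clamped in the slide-jaw holder with its sample well hidden against the fixed jaw. Draw the sliding jaw back by its post, give the block a quarter turn so that the well faces the round reading head (not the square backing plate), and stand it upright on the base in the middle of the jaws; then push the sliding jaw home again so that the block is held square between both jaws, and let go. Leave the jar, the bottle and the beaker where they stand.

Things in the scene. Friction and masses are not known exactly. Their poses are not given: they have to be found in the camera images.
- holder: Slide-jaw holder fixed to the bench: dark grey cross-shaped base 8 mm thick, 250 mm along x, 290 mm along y. Origin on its underside, z up, yaw within 0.35 rad. Fixed steel jaw: 44 mm wide along x, centred on x = 0, 25 mm high above the base, from y = -64 to -30 mm; its clamping face, at y = -30 mm, looks to +y. The sliding jaw runs along y on the +y side.
- jaw (a joint): Sliding jaw, as wide and high as the fixed jaw, 80 mm long. Value = gap in m between the clamping faces, 0 (shut) to 0.090 (open); its face is at holder y = -30 mm + gap. About 4 N of friction, no spring, stays where left. Starts near 0.037, closed on the block.
- jaw_post (a point): Top centre of the black square grip post on the sliding jaw: 16 x 16 mm, 45 mm tall on the jaw's top (which is 33 mm above the bench), so this point is 78 mm above the bench. It stands 62 mm behind (+y of) the jaw's clamping face, sides parallel to the holder's axes.
- block: Loose aluminium block, 36 mm along x, 50 mm along y, 80 mm tall, about 0.36 kg. Origin at the centre of its underside, z up. The well is in its +x face, whose top edge has a step 10 mm deep, 10 mm high, seen from above. Starts on the base, +x to the fixed jaw, its 36 mm between the jaws, the upper 55 mm free above them. At the end its 50 mm lie between the jaws.
- well (a point): Centre of the mouth of the round sample well (22 mm across, with a white disc inside) in the block's +x face, 24 mm above the block's underside.
- head: Reading head: a horizontal white round barrel, 30 mm diameter, 40 mm long along the holder's x, on a small square foot, a dark lens at both ends, fixed on the base. Origin under its centre on top of the base, at holder x = +95 mm or -95 mm (varies), y = -5 mm; top 39 mm above the base.
- backing: Backing plate: a plain upright square white plate, 44 mm wide, 10 mm thick, 46 mm high over the base, on a small foot, fixed at the opposite end of the base from the reading head. Origin under its centre on top of the base.
- jar: Bystander: white screw-cap jar, 60 mm diameter, 75 mm high; origin at its underside.
- amber: Bystander: amber glass bottle with white cap, 52 mm diameter, 110 mm high; origin at its underside.
- beaker: Bystander: open glass beaker, 70 mm diameter, 85 mm high; origin at its underside.
Not all that is in view belongs to the job. What is meant by the block is not pink, and is the smaller of those in its own colour.

How it is judged:
On the way, in this order (a step that is already met when the one before it is completed fails the run):
1. the sliding jaw is drawn back, gap over 51.5 mm (value of joint jaw above 0.0515 m), for 0.1 s.
2. the block stands upright on the base, turned with its well towards the reading head, in the middle of the jaws (within 9 mm along them) (angle between the x axis of block and the x axis of holder, either way round below 0.1 rad and horizontal distance between well and head below 0.09 m and angle between block's own z axis and vertical below 0.06 rad and z of block in the frame of holder between 0.006 and 0.011 m and x of block in the frame of holder between -0.009 and 0.009 m), for 0.2 s.
At the end, for the whole second after the job is handed in: Block at rest on the base (3 mm), upright (0.06 rad), square to the jaws (0.05 rad), well towards the reading head, mid-jaw within 9 mm along x, within 2.5 mm of touching the fixed jaw, sliding jaw closed on its 50 mm width (gap 47.5 to 52 mm), all let go (horizontal distance between well and head below 0.09 m and angle between block's own z axis and vertical below 0.06 rad and z of block in the frame of holder between 0.006 and 0.011 m and x of block in the frame of holder between -0.009 and 0.009 m and angle between the x axis of block and the x axis of holder, either way round below 0.05 rad and y of block in the frame of holder between -0.0075 and -0.0025 m and value of joint jaw between 0.0475 and 0.052 m and linear speed of block below 0.01 m/s and velocity of joint jaw below 0.005 m/s).
It fails at once if the white jar is moved by more than 30 mm or tipped over (distance of jar from where it was at the start of the episode above 0.03 m or angle between jar's own z axis and vertical above 0.5 rad).
It fails at once if the amber bottle is moved by more than 30 mm or tipped over (distance of amber from where it was at the start of the episode above 0.03 m or angle between amber's own z axis and vertical above 0.5 rad).
It fails at once if the glass beaker is moved by more than 30 mm or tipped over (distance of beaker from where it was at the start of the episode above 0.03 m or angle between beaker's own z axis and vertical above 0.5 rad).
It also fails if it takes over 58 s, if anything falls off the work surface, if the arm or the gripper's body presses on something with over 40 N, if the wrist force passes 120 N, or if a joint passes its speed limit or range.

## Working session

There is one attempt and no reset: what is moved stays moved. The work goes in short steps, Python scripts to look and compute and a tool call to move; the robot and the scene stay as the last step left them, time stands still between calls to the robot, and variables do not carry over. Pictures are saved under pics/ and viewed, and the job is handed in when it is done.

Besides the shell and the picture viewer there is one more tool, called after "Request:" by a JSON object that holds its "op" and its "data", one argument or row to a line. step_arm: Moves the arm, as the interface text tells. Scaled input: -1 to 1 covers 100 mm each way for a shift and 2 rad each way for a turn. Its arguments: {"type":"object","properties":{"increments":{"type":"array"},"newtons":{"type":"number"}},"required":["increments"]}

```bash
mkdir -p pics; ls; cat > h.py <<'E'
import numpy as np, cv2
from station import ctrl
from scipy.spatial.transform import Rotation as R
def cap(n,f=None):
    c=ctrl.capture(n)
    if f: cv2.imwrite('pics/'+f,c['frame'])
    return c
def cloud(c):
    z=c['range_z'];v,u=np.mgrid[:384,:512]
    p=np.stack([(u-c['cx'])/c['fx']*z,(v-c['cy'])/c['fy']*z,z],-1)
    E=np.array(c['extrinsics']); return p@E[:3,:3].T+E[:3,3]
E
python3 - <<'E'
from h import *
for n in['scene','side','wrist']:
    c=cap(n,n+'0.png'); P=cloud(c)
    for l in['block','jaw_post','head','backing','holder','well','jar','amber','beaker']:
        for d in ctrl.outline_of(c,l)[:3]:
            m=d['region']&(c['range_z']>0); q=P[m]
            print(n,l,round(d['p'],2),np.round(d['xy']),m.sum(),np.round(np.median(q,0),3) if len(q) else '', np.round(q[:,2].max(),3) if len(q) else '')
E
```

```text
pics
scene block 0.7 [310. 171.] 934 [0.393 0.043 0.087] 0.113
scene block 0.69 [154. 182.] 481 [ 0.729 -0.218  0.063] 0.085
scene block 0.56 [228. 179.] 379 [ 0.582 -0.089  0.067] 0.304
scene jaw_post 0.81 [245. 190.] 465 [ 0.555 -0.037  0.031] 0.08
scene head 0.78 [207. 210.] 220 [ 0.659 -0.061  0.039] 0.05
scene backing 0.68 [246. 160.] 89 [ 0.476 -0.108  0.027] 0.054
scene holder 0.69 [249. 201.] 2610 [ 0.551 -0.021  0.007] 0.249
scene well 0.89 [305. 168.] 918 [0.394 0.044 0.086] 0.113
scene well 0.69 [154. 181.] 533 [ 0.729 -0.218  0.061] 0.085
scene well 0.57 [226. 180.] 385 [ 0.582 -0.089  0.067] 0.304
scene jar 0.75 [372. 280.] 639 [0.498 0.381 0.07 ] 0.079
scene jar 0.23 [228. 180.] 369 [ 0.583 -0.089  0.066] 0.091
scene amber 0.94 [148. 136.] 460 [ 0.648 -0.358  0.065] 0.113
scene beaker 0.7 [246. 163.] 83 [ 0.476 -0.108  0.027] 0.054
scene beaker 0.55 [251. 203.] 2778 [ 0.551 -0.023  0.007] 0.249
side block 0.89 [261. 119.] 540 [ 0.715 -0.222  0.053] 0.083
side block 0.58 [300. 238.] 1288 [0.365 0.053 0.086] 0.113
side jaw_post 0.6 [264. 195.] 545 [ 0.538 -0.032  0.032] 0
[... 788 characters left out ...]
] 0.092
wrist block 0.77 [324. 346.] 2775 [ 0.725 -0.217  0.058] 0.084
wrist jaw_post 0.7 [262. 220.] 1188 [ 0.654 -0.062  0.045] 0.051
wrist jaw_post 0.66 [169. 201.] 3474 [ 0.553 -0.039  0.035] 0.081
wrist head 0.6 [260. 220.] 1220 [ 0.654 -0.062  0.045] 0.051
wrist head 0.39 [163. 184.] 20635 [ 0.549 -0.026  0.01 ] 0.081
wrist head 0.22 [185. 258.] 2736 [ 0.578 -0.09   0.078] 0.092
wrist backing 0.67 [113. 262.] 1360 [ 0.478 -0.118  0.036] 0.253
wrist holder 0.68 [163. 185.] 20451 [ 0.549 -0.025  0.01 ] 0.081
wrist well 0.77 [ 15. 128.] 2360 [0.402 0.033 0.026] 0.071
wrist well 0.62 [318. 344.] 2784 [ 0.725 -0.217  0.058] 0.309
wrist well 0.57 [189. 257.] 2664 [ 0.578 -0.09   0.079] 0.092
```

View pics/scene0.png

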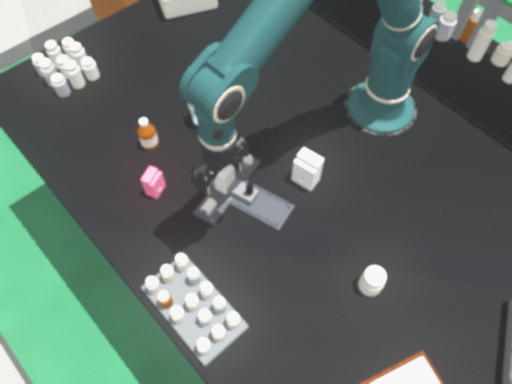

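View pics/side0.png

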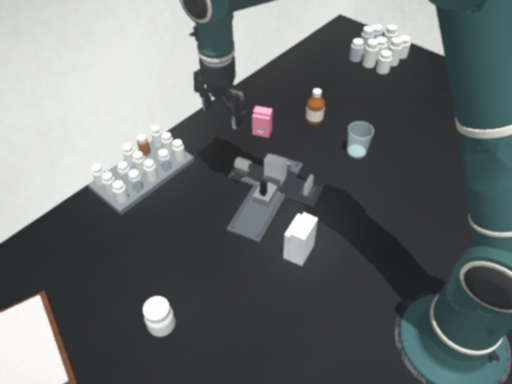

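View pics/wrist0.png

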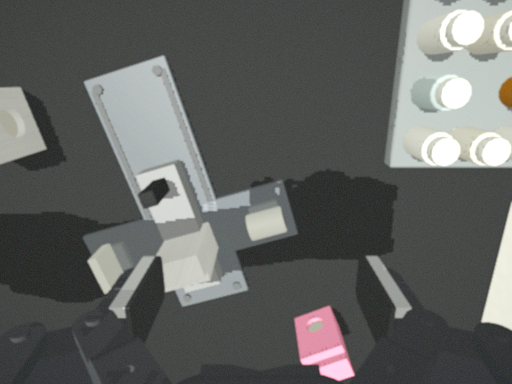

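```bash
python3 - <<'E'
from h import *
s=ctrl.get_state(); r=R.from_rotvec(s['tool_rot']).as_matrix(); print(np.round(r,3),s['tool_pos'],s['grip_width'],s['force'])
c=cap('wrist'); P=cloud(c).reshape(-1,3)
for n in ['wrist','scene','side']:
  c=cap(n); P=cloud(c).reshape(-1,3); ok=(c['range_z'].reshape(-1)>0)
  for nm,lo,hi,bx in [('blocktop',.082,.096,(.5,.65,-.16,-.04)),('post',.073,.083,(.5,.6,-.06,.02)),('jawtop',.029,.037,(.46,.62,-.09,.02)),('base',.004,.013,(.4,.75,-.2,.2)),('backing',.048,.058,(.44,.51,-.16,-.07)),('head',.04,.052,(.62,.70,-.1,-.02))]:
    m=ok&(P[:,2]>lo)&(P[:,2]<hi)&(P[:,0]>bx[0])&(P[:,0]<bx[1])&(P[:,1]>bx[2])&(P[:,1]<bx[3])
    q=P[m]
    if len(q)<5: continue
    (x,y),(w,h),a=cv2.minAreaRect((q[:,:2]*1000).astype(np.float32))
    print(n,nm,len(q),'c',round(x,1),round(y,1),'wh',round(w,1),round(h,1),'a',round(a,1),'z',np.round(np.median(q[:,2])*1000,1))
E
```

```text
[[ 0.  1.  0.]
 [ 1. -0. -0.]
 [-0.  0. -1.]] [ 6.50013108e-01 -5.84075226e-05  2.31303495e-01] 0.08539699387158263 [-0.10371429  0.66089382 -0.0356124 ]
wrist blocktop 1083 c 572.3 -96.1 wh 41.6 26.7 a 16.6 z 89.6
wrist post 313 c 544.6 -25.6 wh 16.0 16.5 a 20.3 z 79.4
wrist jawtop 2500 c 554.7 -52.3 wh 49.7 93.4 a 17.1 z 34.7
wrist base 17306 c 573.8 -21.1 wh 354.3 348.9 a 89.5 z 9.8
wrist backing 455 c 474.4 -123.5 wh 11.7 44.2 a 17.8 z 55.3
wrist head 838 c 655.9 -69.0 wh 41.1 26.4 a 17.3 z 46.9
scene blocktop 134 c 569.7 -95.5 wh 49.4 26.6 a 16.1 z 86.1
scene post 28 c 544.9 -23.3 wh 15.0 16.2 a 16.0 z 74.9
scene jawtop 298 c 554.0 -50.2 wh 49.5 96.0 a 21.7 z 31.5
scene base 1926 c 574.6 0.4 wh 396.8 348.4 a 89.4 z 6.8
scene backing 15 c 470.5 -105.2 wh 11.3 11.5 a 48.4 z 54.7
scene head 107 c 657.7 -66.6 wh 41.4 25.0 a 22.9 z 43.7
side blocktop 163 c 565.4 -100.5 wh 51.4 30.1 a 19.2 z 87.2
side post 36 c 541.3 -28.5 wh 15.8 18.4 a 16.7 z 76.7
side jawtop 309 c 548.9 -50.8 wh 48.6 87.4 a 19.3 z 32.6
side base 2681 c 581.2 2.9 wh 323.2 398.6 a 3.5 z 7.4
side backing 58 c 471.2 -126.6 wh 10.3 44.7 a 15.5 z 52.9
side head 95 c 652.5 -71.6 wh 41.8 28.1 a 19.4 z 44.3
```

Request:
{"op": "step_arm", "data": {
  "increments": [
    {"offset": [-0.35, -0.085, -0.15], "angular": [0, 0, 0.05], "claw": 1},
    {"offset": [-0.35, -0.085, -0.15], "angular": [0, 0, 0.05], "claw": 1},
    {"offset": [-0.35, -0.085, -0.15], "angular": [0, 0, 0.05], "claw": 1},
    {"offset": [0, 0, 0], "angular": [0, 0, 0], "claw": 1}
  ]
}}

```text
t: 2.1
tool_pos: [0.5413, -0.0256, 0.1845]
tool_rot: [-1.847, -2.54, -0.002]
force: [0.2, 0.6, 1.1]
grip_width: 0.0855
```

```bash
cat > meas.py <<'E'
from h import *
def meas(n='wrist',f=None):
  c=cap(n,f); P=cloud(c).reshape(-1,3); ok=(c['range_z'].reshape(-1)>0)
  for nm,lo,hi,bx in [('blocktop',.084,.096,(.5,.65,-.16,-.05)),('post',.073,.083,(.5,.6,-.06,.03)),('jawtop',.030,.038,(.46,.62,-.18,.08)),('backing',.050,.058,(.44,.51,-.16,-.07)),('head',.04,.052,(.62,.70,-.1,-.02))]:
    m=ok&(P[:,2]>lo)&(P[:,2]<hi)&(P[:,0]>bx[0])&(P[:,0]<bx[1])&(P[:,1]>bx[2])&(P[:,1]<bx[3])
    q=P[m]
    if len(q)<5: continue
    (x,y),(w,h),a=cv2.minAreaRect((q[:,:2]*1000).astype(np.float32))
    print(n,nm,len(q),'c',round(x,1),round(y,1),'wh',round(w,1),round(h,1),'a',round(a,1),'z',np.round(np.median(q[:,2])*1000,1))
  s=ctrl.get_state(); r=R.from_rotvec(s['tool_rot']).as_matrix()
  print(s['t'],np.round(s['tool_pos'],4),'tooly deg',np.degrees(np.arctan2(r[1,1],r[0,1])),'tilt',r[:,2].round(3),'w',s['grip_width'],np.round(s['force'],1))
  return c,P
if __name__=='__main__':
  import sys; meas(sys.argv[1],sys.argv[2])
E
python3 meas.py wrist w1.png
```

```text
wrist blocktop 1841 c 568.2 -97.5 wh 49.7 26.9 a 16.8 z 89.7
wrist post 416 c 544.0 -25.5 wh 15.9 15.8 a 15.5 z 79.5
wrist jawtop 3551 c 526.1 -91.4 wh 126.2 151.7 a 16.8 z 34.8
wrist backing 342 c 473.9 -123.0 wh 10.5 43.0 a 16.5 z 55.4
wrist head 862 c 655.1 -68.8 wh 40.9 26.2 a 17.0 z 46.4
2.15 [ 0.5447 -0.0249  0.1861] tooly deg 17.88887974555714 tilt [ 0.005  0.002 -1.   ] w 0.08558972560985642 [ 0.6  0.3 -0.3]
```

View pics/w1.png

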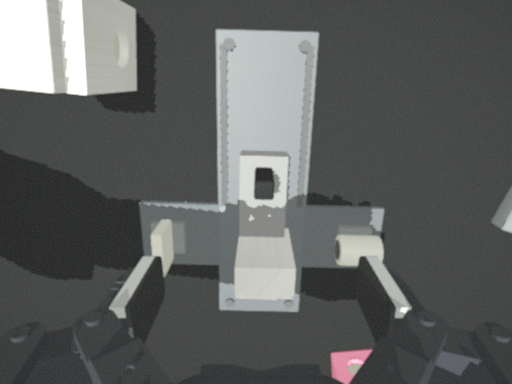

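Request:
{"op": "step_arm", "data": {
  "increments": [
    {"offset": [-0.007, -0.006, -0.3], "angular": [0, 0, -0.01], "claw": 0.6},
    {"offset": [0, 0, -0.35], "angular": [0, 0, 0], "claw": 0.2},
    {"offset": [0, 0, -0.3], "angular": [0, 0, 0], "claw": 0.2},
    {"offset": [0, 0, 0], "angular": [0, 0, 0], "claw": 0.2},
    {"offset": [0, 0, 0], "angular": [0, 0, 0], "claw": 0.2}
  ]
}}

```text
t: 2.65
tool_pos: [0.5527, -0.0245, 0.0936]
tool_rot: [1.871, 2.505, 0.021]
force: [0.2, -0.2, 0.8]
grip_width: 0.0512
```

```bash
python3 meas.py side s1.png
```

```text
side blocktop 20 c 558.8 -103.6 wh 6.7 29.4 a 48.8 z 87.5
side post 35 c 540.8 -29.8 wh 16.1 17.2 a 8.1 z 76.9
side jawtop 302 c 529.0 -81.4 wh 162.7 112.9 a 71.6 z 32.6
side backing 53 c 470.6 -125.5 wh 9.8 45.6 a 16.9 z 52.8
side head 50 c 654.5 -66.4 wh 33.9 15.9 a 13.0 z 43.4
2.7 [ 0.5525 -0.0245  0.0937] tooly deg 16.51287047190658 tilt [ 0.02   0.002 -1.   ] w 0.051287715231186796 [-0.1  0.2  0.5]
```

View pics/s1.png

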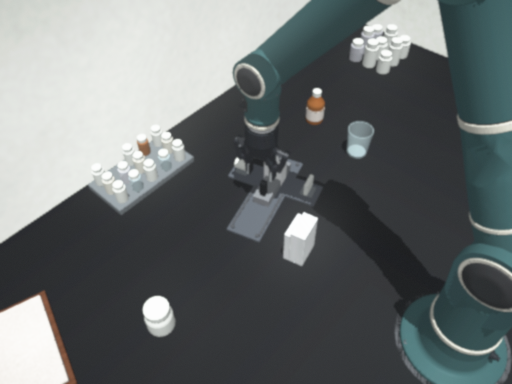

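Request:
{"op": "step_arm", "data": {
  "increments": [
    {"offset": [-0.085, -0.01, 0], "angular": [0, 0.01, 0.0025], "claw": 0.2},
    {"offset": [0, 0, 0], "angular": [0, 0, 0], "claw": 0.2}
  ]
}}

```text
t: 2.9
tool_pos: [0.5456, -0.0254, 0.0965]
tool_rot: [1.872, 2.522, 0.006]
force: [0.6, 0.4, 0.4]
grip_width: 0.0511
```

Request:
{"op": "step_arm", "data": {
  "increments": [
    {"offset": [-0.03, 0, -0.17], "angular": [0, 0, 0], "claw": 0.2},
    {"offset": [-0.02, 0, -0.17], "angular": [0, 0, 0], "claw": 0.2},
    {"offset": [-0.02, 0, -0.15], "angular": [0, 0, 0], "claw": 0.2},
    {"offset": [0, 0, 0], "angular": [0, 0, 0], "claw": 0.2}
  ]
}}

```text
t: 3.3
tool_pos: [0.5426, -0.0256, 0.052]
tool_rot: [1.868, 2.514, 0.016]
force: [-1.2, 0.2, -0.3]
grip_width: 0.0513
```

Request:
{"op": "step_arm", "data": {
  "increments": [
    {"offset": [0.012, 0, -0.09], "angular": [0, 0.006, 0], "claw": 0.2},
    {"offset": [0, 0, 0], "angular": [0, 0, 0], "claw": -0.2},
    {"offset": [0, 0, 0], "angular": [0, 0, 0], "claw": -1},
    {"offset": [0, 0, 0], "angular": [0, 0, 0], "claw": -1},
    {"offset": [0, 0, 0], "angular": [0, 0, 0], "claw": -1}
  ],
  "newtons": 60
}}

```text
t: 3.8
tool_pos: [0.5448, -0.0262, 0.0454]
tool_rot: [1.874, 2.52, 0.005]
force: [2.6, 1.2, -8.4]
grip_width: 0.0153
```

Request:
{"op": "step_arm", "data": {
  "increments": [
    {"offset": [-0.02, 0.067, 0], "angular": [0, 0, 0], "claw": -1},
    {"offset": [-0.02, 0.067, 0], "angular": [0, 0, 0], "claw": -1},
    {"offset": [-0.02, 0.067, 0], "angular": [0, 0, 0], "claw": -1},
    {"offset": [-0.02, 0.067, 0], "angular": [0, 0, 0], "claw": -1},
    {"offset": [0, 0, 0], "angular": [0, 0, 0], "claw": -1}
  ]
}}

```text
t: 4.3
tool_pos: [0.5379, -0.0028, 0.0454]
tool_rot: [1.875, 2.512, 0.001]
force: [-0.1, 1.2, -1.3]
grip_width: 0.015
```

Request:
{"op": "step_arm", "data": {
  "increments": [
    {"offset": [-0.02, 0.06, 0], "angular": [0, 0, 0], "claw": -1},
    {"offset": [0, 0, 0], "angular": [0, 0, 0], "claw": -1},
    {"offset": [0, 0, 0], "angular": [0, 0, 0], "claw": 0.2},
    {"offset": [0, 0, 0], "angular": [0, 0, 0], "claw": 0.2},
    {"offset": [0, 0, 0.35], "angular": [0, 0, 0], "claw": 0.4},
    {"offset": [0, 0, 0.4], "angular": [0, 0, 0], "claw": 1},
    {"offset": [0.05, -0.1, 0.2], "angular": [0, 0, 0], "claw": 1},
    {"offset": [0, 0, 0], "angular": [0, 0, 0], "claw": 1},
    {"offset": [0, 0, 0], "angular": [0, 0, 0], "claw": 1}
  ]
}}

```text
t: 5.2
tool_pos: [0.5416, -0.0044, 0.1447]
tool_rot: [1.873, 2.513, 0.007]
force: [0.4, 0.6, -0.1]
grip_width: 0.0855
```

```bash
python3 meas.py wrist w2.png; python3 meas.py side s2.png
```

```text
wrist blocktop 2265 c 568.1 -97.3 wh 50.1 27.3 a 16.6 z 89.7
wrist post 578 c 535.0 4.4 wh 15.4 15.9 a 16.5 z 79.6
wrist jawtop 4579 c 548.7 -32.1 wh 49.7 113.4 a 16.6 z 34.7
wrist head 412 c 642.1 -73.3 wh 15.2 26.3 a 25.9 z 46.2
5.25 [ 0.5417 -0.0046  0.1446] tooly deg 16.60470797315846 tilt [ 0.009 -0.001 -1.   ] w 0.08517502692219443 [ 0.3 -0.2 -0.1]
side blocktop 44 c 564.2 -91.6 wh 49.8 16.1 a 1.8 z 86.6
side post 36 c 532.0 2.0 wh 15.9 17.9 a 20.4 z 75.7
side jawtop 342 c 531.2 -68.7 wh 184.2 114.2 a 73.6 z 32.6
side backing 50 c 471.0 -124.9 wh 10.3 43.1 a 16.3 z 53.6
side head 77 c 652.2 -72.1 wh 42.6 25.3 a 22.4 z 43.9
5.3 [ 0.5412 -0.0044  0.1439] tooly deg 16.62129119800131 tilt [ 0.007 -0.001 -1.   ] w 0.08506037192444602 [ 0.1 -0.2  0.1]
```

View pics/w2.png

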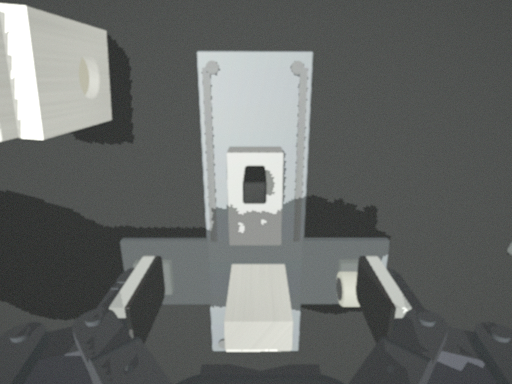

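Request:
{"op": "step_arm", "data": {
  "increments": [
    {"offset": [0.09, -0.33, 0], "angular": [0, 0.004, 0], "claw": 1},
    {"offset": [0.09, -0.33, 0], "angular": [0, 0, 0], "claw": 1},
    {"offset": [0.09, -0.33, 0], "angular": [0, 0, 0], "claw": 1},
    {"offset": [0, 0, 0], "angular": [0, 0, 0], "claw": 1},
    {"offset": [0, 0, 0], "angular": [0, 0, 0], "claw": 1}
  ]
}}

```text
t: 5.8
tool_pos: [0.5646, -0.1029, 0.1368]
tool_rot: [-1.863, -2.516, 0.01]
force: [0.7, 0.8, -1.0]
grip_width: 0.0855
```

Request:
{"op": "step_arm", "data": {
  "increments": [
    {"offset": [0.05, 0.008, -0.1], "angular": [0, 0, 0], "claw": 1},
    {"offset": [0, 0, -0.2], "angular": [0, 0, 0], "claw": 1},
    {"offset": [0, 0, -0.2], "angular": [0, 0, 0], "claw": 1},
    {"offset": [0, 0, 0], "angular": [0, 0, 0], "claw": 1}
  ]
}}

```text
t: 6.2
tool_pos: [0.5687, -0.097, 0.0815]
tool_rot: [-1.854, -2.517, 0.01]
force: [-0.9, 0.4, -1.0]
grip_width: 0.0856
```

```bash
python3 meas.py wrist w3.png
```

```text
wrist blocktop 5849 c 577.1 -94.8 wh 68.8 27.2 a 16.7 z 89.7
wrist post 1466 c 535.9 2.3 wh 16.0 12.8 a 15.9 z 79.6
wrist jawtop 11209 c 522.1 -79.0 wh 126.8 178.5 a 17.1 z 34.8
wrist backing 1639 c 474.3 -123.4 wh 11.0 44.3 a 16.1 z 55.5
wrist head 2975 c 655.4 -69.1 wh 41.5 26.7 a 17.7 z 46.9
6.25 [ 0.5696 -0.0969  0.0828] tooly deg 17.285910252582557 tilt [-0.015  0.004 -1.   ] w 0.08553466205272606 [-0.4  0.2 -0.2]
```

View pics/w3.png

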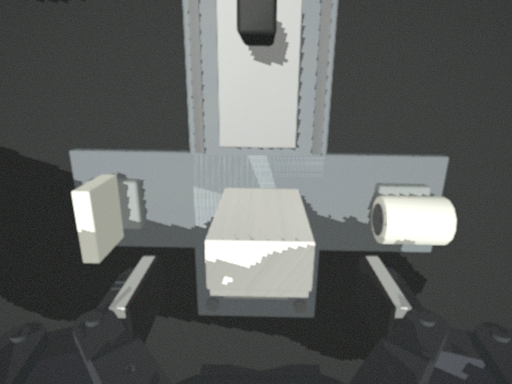

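Request:
{"op": "step_arm", "data": {
  "increments": [
    {"offset": [0, -0.05, -0.12], "angular": [0, -0.0075, -0.005], "claw": 1},
    {"offset": [0, 0, -0.15], "angular": [0, 0, 0], "claw": 1},
    {"offset": [0, 0, -0.1], "angular": [0, 0, 0], "claw": 1},
    {"offset": [0, 0, 0], "angular": [0, 0, 0], "claw": 1}
  ]
}}

```text
t: 6.65
tool_pos: [0.5716, -0.0989, 0.0457]
tool_rot: [1.87, 2.524, 0.009]
force: [-0.7, 0.2, 0.4]
grip_width: 0.0856
```

```bash
python3 meas.py side s3.png | tail -1
```

```text
6.7 [ 0.5721 -0.0989  0.0463] tooly deg 16.952023556476348 tilt [ 0.005  0.005 -1.   ] w 0.08532700719004448 [-0.9  0.3  0.9]
```

Request:
{"op": "step_arm", "data": {
  "increments": [
    {"offset": [-0.025, -0.03, 0], "angular": [-0.0025, 0.0025, -0.002], "claw": 1},
    {"offset": [0, 0, 0], "angular": [0, 0, 0], "claw": 0.4},
    {"offset": [0, 0, 0], "angular": [0, 0, 0], "claw": 0},
    {"offset": [0, 0, 0], "angular": [0, 0, 0], "claw": -0.2},
    {"offset": [0, 0, 0], "angular": [0, 0, 0], "claw": -0.2},
    {"offset": [0, 0, 0], "angular": [0, 0, 0], "claw": -0.2}
  ],
  "newtons": 70
}}

```text
t: 7.3
tool_pos: [0.5706, -0.1021, 0.0482]
tool_rot: [1.874, 2.519, 0.0]
force: [0.3, 0.4, -1.1]
grip_width: 0.0493
```

```bash
python3 meas.py wrist w4.png 
```

```text
wrist blocktop 10736 c 568.7 -98.7 wh 92.8 30.3 a 16.4 z 89.8
wrist post 227 c 537.7 -3.4 wh 14.7 1.1 a 17.2 z 76.6
wrist jawtop 15085 c 517.3 -61.1 wh 142.4 105.1 a 31.8 z 34.8
wrist backing 2561 c 474.2 -123.4 wh 11.6 45.0 a 16.4 z 55.4
wrist head 4225 c 655.6 -69.1 wh 41.6 26.4 a 16.3 z 46.9
7.35 [ 0.5706 -0.1021  0.0482] tooly deg 16.716086240017756 tilt [ 0.002 -0.001 -1.   ] w 0.04902918815513241 [-0.6 -0.3 -1.6]
```

Request:
{"op": "step_arm", "data": {
  "increments": [
    {"offset": [0, 0, 0.08], "angular": [0, 0, 0], "claw": -0.2},
    {"offset": [0, 0, 0.15], "angular": [0, 0, 0], "claw": -0.2},
    {"offset": [0, 0, 0.2], "angular": [0, 0, 0], "claw": -0.2},
    {"offset": [0, 0, 0.15], "angular": [0, 0, 0], "claw": -0.2},
    {"offset": [0, 0, 0], "angular": [0, 0, 0], "claw": -0.2}
  ]
}}

```text
t: 7.85
tool_pos: [0.5683, -0.1018, 0.1093]
tool_rot: [-1.874, -2.519, 0.003]
force: [0.6, -0.6, -5.3]
grip_width: 0.0493
```

Now turn +90° (1.571 rad = 0.785 units).

Request:
{"op": "step_arm", "data": {
  "increments": [
    {"offset": [0, 0.01, 0], "angular": [0, 0, 0.06], "claw": -0.2},
    {"offset": [0, 0.01, 0], "angular": [0, 0, 0.07], "claw": -0.2},
    {"offset": [0, 0.01, 0], "angular": [0, 0, 0.07], "claw": -0.2},
    {"offset": [0, 0.01, 0], "angular": [0, 0, 0.07], "claw": -0.2},
    {"offset": [0, 0.01, 0], "angular": [0, 0, 0.07], "claw": -0.2},
    {"offset": [0, 0.01, 0], "angular": [0, 0, 0.07], "claw": -0.2},
    {"offset": [0, 0.01, 0], "angular": [0, 0, 0.07], "claw": -0.2},
    {"offset": [0, 0.01, 0], "angular": [0, 0, 0.07], "claw": -0.2},
    {"offset": [0, 0, 0], "angular": [0, 0, 0.07], "claw": -0.2},
    {"offset": [0, 0, 0], "angular": [0, 0, 0.07], "claw": -0.2},
    {"offset": [0, 0, 0], "angular": [0, 0, 0], "claw": -0.2}
  ]
}}

```text
t: 8.95
tool_pos: [0.5634, -0.0941, 0.1076]
tool_rot: [0.245, -3.126, 0.007]
force: [-0.5, 0.0, -4.4]
grip_width: 0.0491
```

```bash
python3 meas.py wrist w5.png |tail -1
```

```text
9.0 [ 0.5634 -0.0942  0.1076] tooly deg 98.78380966940163 tilt [-0.006 -0.005 -1.   ] w 0.04927932327239954 [-0.1  0.3 -4.5]
```

Request:
{"op": "step_arm", "data": {
  "increments": [
    {"offset": [0.005, 0.012, 0], "angular": [0.0025, -0.003, 0.069], "claw": -0.2},
    {"offset": [0, 0, 0], "angular": [0, 0, 0], "claw": -0.2},
    {"offset": [0, 0, 0], "angular": [0, 0, 0], "claw": -0.2}
  ]
}}

```text
t: 9.3
tool_pos: [0.5632, -0.0934, 0.1071]
tool_rot: [0.442, -3.11, 0.001]
force: [0.8, 0.1, -4.8]
grip_width: 0.0492
```

```bash
python3 meas.py wrist w6.png; python3 meas.py side s6.png|tail -1; python3 -c "
import cv2
a=cv2.imread('pics/s6.png')[100:260,180:360];cv2.imwrite('pics/s6c.png',cv2.resize(a,None,fx=4,fy=3.6))"
```

```text
wrist blocktop 810 c 546.2 -98.7 wh 1.4 49.5 a 15.9 z 90.3
wrist post 913 c 535.3 3.5 wh 16.1 16.4 a 16.3 z 79.5
wrist jawtop 8680 c 556.2 -66.3 wh 44.3 182.3 a 16.5 z 34.8
wrist backing 1610 c 474.5 -123.8 wh 9.8 44.1 a 16.2 z 55.7
wrist head 547 c 667.0 -67.0 wh 18.1 26.5 a 14.4 z 47.5
9.35 [ 0.5632 -0.0934  0.1071] tooly deg 106.23178293913297 tilt [-0.    -0.001 -1.   ] w 0.04943339708662915 [-0.6  0.8 -4.5]
9.4 [ 0.5632 -0.0934  0.1071] tooly deg 106.29152829011642 tilt [-0.    -0.001 -1.   ] w 0.0491638261576294 [ 0.3  0.4 -5.2]
```

View pics/w6.png

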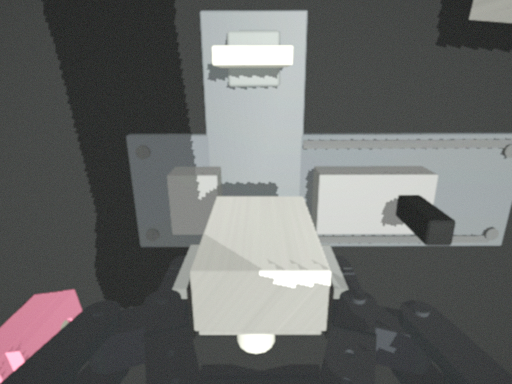

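View pics/s6c.png

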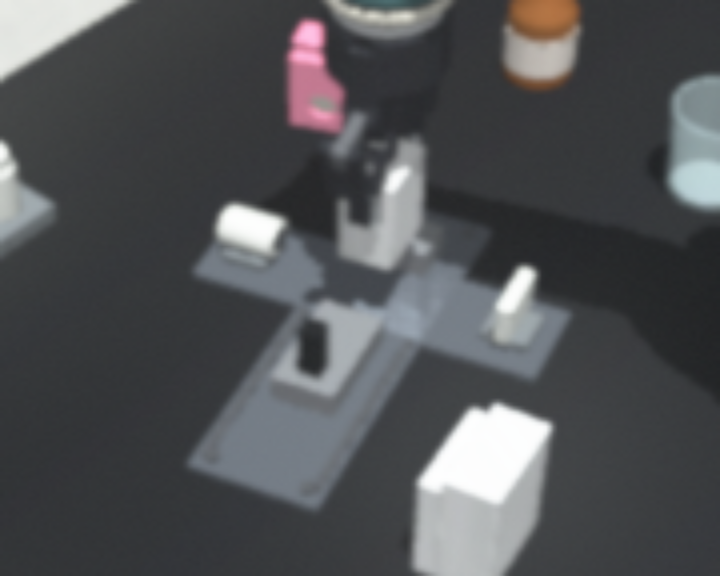

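```bash
python3 - <<'E'
from h import *
c,=[cap('wrist')]; P=cloud(c).reshape(-1,3)[c['range_z'].reshape(-1)>0]*1000
a=np.radians(16.7); O=np.array([563.6,-91.5]); M=np.array([[np.cos(a),np.sin(a)],[-np.sin(a),np.cos(a)]])
H=(P[:,:2]-O)@M.T
m=(P[:,2]>31)&(P[:,2]<38)&(abs(H[:,0])<40)&(H[:,1]>-90)&(H[:,1]<130)
h=H[m]
for nm,s in (('fix',h[h[:,1]<0]),('sl',h[h[:,1]>0])): print(nm,len(s),np.percentile(s,[.5,5,50,95,99.5],axis=0).round(1).tolist())
s=ctrl.get_state();print((M@(np.array(s['tool_pos'][:2])*1000-O)).round(1))
E
```

```text
fix 2654 [[-22.0, -64.5], [-21.0, -63.0], [-4.1, -49.5], [18.6, -33.8], [21.7, -30.8]]
sl 5954 [[-21.6, 37.5], [-20.6, 40.3], [-4.2, 70.9], [19.6, 110.1], [21.8, 116.6]]
[-0.7 -1.6]
```

Request:
{"op": "step_arm", "data": {
  "increments": [
    {"offset": [0.006, 0.003, -0.1], "angular": [0, 0, 0.004], "claw": -0.2},
    {"offset": [0, 0, -0.12], "angular": [0, 0, 0], "claw": -0.2},
    {"offset": [0, 0, 0], "angular": [0, 0, 0], "claw": -0.2},
    {"offset": [0, 0, 0], "angular": [0, 0, 0], "claw": -0.2}
  ]
}}

```text
t: 9.85
tool_pos: [0.5638, -0.0927, 0.0827]
tool_rot: [0.456, -3.107, 0.001]
force: [-0.2, -0.5, -3.5]
grip_width: 0.0494
```

Request:
{"op": "step_arm", "data": {
  "increments": [
    {"offset": [0, -0.005, -0.1], "angular": [0, 0, 0], "claw": -0.2},
    {"offset": [0, 0, -0.1], "angular": [0, 0, 0], "claw": -0.2},
    {"offset": [0, 0, 0], "angular": [0, 0, 0], "claw": -0.2},
    {"offset": [0, 0, 0], "angular": [0, 0, 0], "claw": -0.2}
  ]
}}

```text
t: 10.25
tool_pos: [0.5636, -0.0932, 0.0605]
tool_rot: [0.455, -3.107, 0.001]
force: [0.5, 1.1, -4.4]
grip_width: 0.0492
```

Request:
{"op": "step_arm", "data": {
  "increments": [
    {"offset": [0, 0, -0.05], "angular": [0, 0, 0], "claw": -0.2},
    {"offset": [0, 0, -0.05], "angular": [0, 0, 0], "claw": -0.2},
    {"offset": [0, 0, 0], "angular": [0, 0, 0], "claw": -0.2},
    {"offset": [0, 0, 0], "angular": [0, 0, 0], "claw": -0.2}
  ]
}}

```text
t: 10.65
tool_pos: [0.564, -0.0933, 0.05]
tool_rot: [0.455, -3.108, 0.001]
force: [-0.4, 0.1, -4.8]
grip_width: 0.049
```

```bash
python3 meas.py side s7.png|tail -1
```

```text
10.7 [ 0.5639 -0.0933  0.05  ] tooly deg 106.64233012050714 tilt [-0.001 -0.001 -1.   ] w 0.04928584477161939 [-1.   0.5 -4.8]
```

Request:
{"op": "step_arm", "data": {
  "increments": [
    {"offset": [0, 0, -0.018], "angular": [0, 0, 0], "claw": -0.2},
    {"offset": [0, 0, 0], "angular": [0, 0, 0], "claw": -0.2}
  ]
}}

```text
t: 10.9
tool_pos: [0.5644, -0.0934, 0.0485]
tool_rot: [0.454, -3.108, 0.002]
force: [0.6, -1.2, -4.3]
grip_width: 0.049
```

Request:
{"op": "step_arm", "data": {
  "increments": [
    {"offset": [0, 0, -0.01], "angular": [0, 0, 0], "claw": -0.2},
    {"offset": [0, 0, 0], "angular": [0, 0, 0], "claw": -0.2}
  ]
}}

```text
t: 11.1
tool_pos: [0.5647, -0.0933, 0.0485]
tool_rot: [-0.454, 3.108, -0.002]
force: [1.2, 0.5, -4.4]
grip_width: 0.049
```

Request:
{"op": "step_arm", "data": {
  "increments": [
    {"offset": [-0.003, 0, -0.015], "angular": [0, 0, 0], "claw": -0.2},
    {"offset": [0, 0, 0], "angular": [0, 0, 0], "claw": -0.2}
  ]
}}

```text
t: 11.3
tool_pos: [0.5652, -0.0934, 0.0485]
tool_rot: [-0.454, 3.107, -0.004]
force: [-0.5, 0.6, -5.9]
grip_width: 0.0491
```

Request:
{"op": "step_arm", "data": {
  "increments": [
    {"offset": [-0.01, 0, -0.03], "angular": [0, 0, 0], "claw": -0.2},
    {"offset": [0, 0, 0], "angular": [0, 0, 0], "claw": -0.2}
  ]
}}

```text
t: 11.5
tool_pos: [0.566, -0.0934, 0.0489]
tool_rot: [-0.454, 3.104, -0.007]
force: [-0.3, 1.5, -4.6]
grip_width: 0.0491
```

```bash
python3 - <<'E'
from h import *
s=ctrl.get_state(); print(s['force'],s['tool_pos'],s['wrist_torque'])
c=cap('side','s8.png')
a=c['frame'][120:240,190:340];cv2.imwrite('pics/s8c.png',cv2.resize(a,None,fx=5,fy=5,interpolation=cv2.INTER_CUBIC))
E
```

```text
[-0.33703714  1.51851112 -4.64529697] [ 0.56596478 -0.09335808  0.04886903] [0.02768416 0.04097691 0.00281645]
```

View pics/s8c.png

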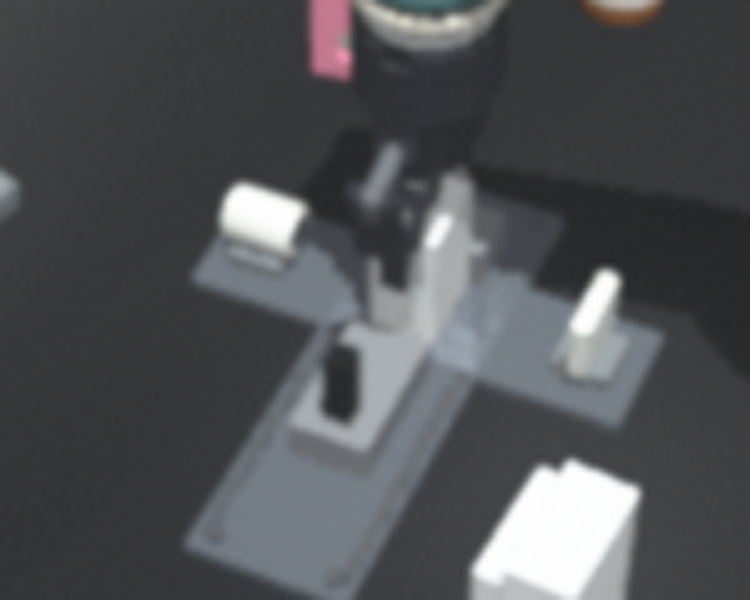

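```bash
python3 - <<'E'
from h import *
s=ctrl.get_state(); print(np.round(s['joint_pos'],3),np.round(s['tau'],1)); r=R.from_rotvec(s['tool_rot']).as_matrix(); print(r.round(3))
E
```

```text
[ 0.393  0.625 -0.375  1.893  0.351  0.681  1.669] [  0.1 -54.   -5.9 -17.9  -0.    0.2  -0. ]
[[-0.958 -0.286  0.006]
 [-0.286  0.958 -0.003]
 [-0.005 -0.005 -1.   ]]
```

Request:
{"op": "step_arm", "data": {
  "increments": [
    {"offset": [-0.01, 0, -0.005], "angular": [0, -0.003, 0], "claw": -0.2},
    {"offset": [0, 0, 0], "angular": [0, 0, 0], "claw": 0.2},
    {"offset": [0, 0, 0], "angular": [0, 0, 0], "claw": 0.4},
    {"offset": [0, 0, 0], "angular": [0, 0, 0], "claw": 0.6},
    {"offset": [0, 0, 0], "angular": [0, 0, 0], "claw": 0.6}
  ]
}}

```text
t: 12.05
tool_pos: [0.5664, -0.0937, 0.0483]
tool_rot: [-0.452, 3.094, -0.009]
force: [0.6, 0.7, 0.2]
grip_width: 0.0685
```

Request:
{"op": "step_arm", "data": {
  "increments": [
    {"offset": [0, 0, 0.2], "angular": [0, 0, 0], "claw": 0.6},
    {"offset": [0, 0, 0.3], "angular": [0, 0, 0], "claw": 0.8},
    {"offset": [0, 0, 0.4], "angular": [0, 0, 0], "claw": 1},
    {"offset": [0, 0, 0.1], "angular": [0, 0, 0], "claw": 1},
    {"offset": [-0.15, 0.4, 0], "angular": [0, 0, 0], "claw": 1},
    {"offset": [-0.1, 0.4, 0], "angular": [0, 0, 0], "claw": 1},
    {"offset": [0, 0, 0], "angular": [0, 0, 0], "claw": 0.2},
    {"offset": [0, 0, 0], "angular": [0, 0, 0], "claw": 0.2},
    {"offset": [0, 0, 0], "angular": [0, 0, 0], "claw": 0.2}
  ]
}}

```text
t: 12.95
tool_pos: [0.5397, -0.0123, 0.1504]
tool_rot: [-0.449, 3.096, -0.008]
force: [0.4, -0.4, 0.7]
grip_width: 0.0511
```

```bash
cat > hf.py <<'E'
from meas import *
import sys
c,P=meas('wrist',sys.argv[1])
P=P[(c['range_z']>0).reshape(-1)]*1000
a=np.radians(16.7); O=np.array([563.6,-91.5]); M=np.array([[np.cos(a),np.sin(a)],[-np.sin(a),np.cos(a)]])
H=(P[:,:2]-O)@M.T
for nm,lo,hi,y0,y1 in (('fix',31,38,-90,-28),('sl',31,38,-10,130),('blk',86,94,-45,45),('step',76,84,-45,40),('post',76,83,70,130)):
    m=(P[:,2]>lo)&(P[:,2]<hi)&(abs(H[:,0])<40)&(H[:,1]>y0)&(H[:,1]<y1); s=H[m]
    if len(s)>5:
        print(nm,len(s),np.percentile(s,[1,99],axis=0).round(1).tolist(),cv2.minAreaRect(s.astype(np.float32)),'z',np.median(P[m,2]).round(1))
s=ctrl.get_state();print('tool H',(M@(np.array(s['tool_pos'][:2])*1000-O)).round(1))
E
python3 hf.py w9.png
```

```text
wrist blocktop 3047 c 561.2 -95.2 wh 26.5 50.6 a 15.3 z 89.8
wrist post 547 c 535.2 3.8 wh 15.8 15.9 a 16.5 z 79.6
wrist jawtop 5851 c 519.2 -77.1 wh 121.6 182.8 a 16.2 z 34.8
wrist backing 1138 c 474.6 -123.7 wh 9.9 44.7 a 16.6 z 55.7
wrist head 351 c 649.6 -81.3 wh 16.0 32.8 a 77.5 z 46.8
13.0 [ 0.5398 -0.0128  0.1504] tooly deg 106.43669446456505 tilt [ 0.014 -0.003 -1.   ] w 0.05118769557275894 [-0.6 -0.9 -1.7]
fix 1120 [[-21.9, -64.3], [20.3, -30.6]] ((-0.3349132537841797, -47.38726806640625), (43.666866302490234, 35.10247802734375), 0.3828725814819336) z 34.8
sl 4576 [[-21.3, 7.3], [22.0, 116.7]] ((0.4127521514892578, 53.85807800292969), (127.39842224121094, 44.53327178955078), 89.43547058105469) z 34.8
blk 2945 [[-16.2, -27.4], [9.2, 21.8]] ((-3.3815765380859375, -2.8900222778320312), (50.62232208251953, 26.539731979370117), 88.64022827148438) z 89.8
step 975 [[-16.4, -27.6], [20.0, 22.0]] ((1.9991340637207031, -2.927438735961914), (50.42961883544922, 37.04150390625), 89.3631591796875) z 79.9
post 513 [[-7.4, 91.9], [8.0, 107.1]] ((0.31028175354003906, 99.6061019897461), (15.659074783325195, 15.35082721710205), 0.412593811750412) z 79.7
tool H [-0.2 82.2]
```

View pics/w9.png

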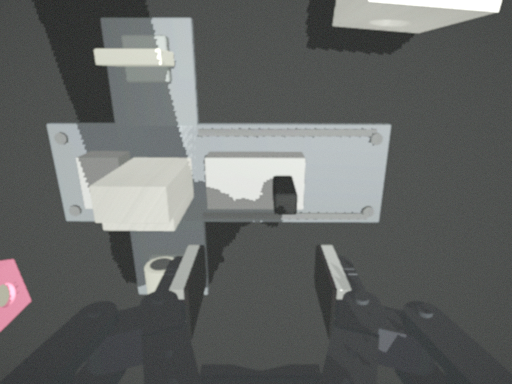

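Request:
{"op": "step_arm", "data": {
  "increments": [
    {"offset": [-0.04, 0.165, -0.15], "angular": [0, 0.006, 0], "claw": 0.2},
    {"offset": [0, 0, -0.15], "angular": [0, 0, 0], "claw": 0.2},
    {"offset": [0, 0, -0.15], "angular": [0, 0, 0], "claw": 0.2},
    {"offset": [0, 0, 0], "angular": [0, 0, 0], "claw": 0.2}
  ]
}}

```text
t: 13.4
tool_pos: [0.5368, -0.0017, 0.1023]
tool_rot: [-0.438, 3.11, -0.008]
force: [-0.1, -1.0, 1.5]
grip_width: 0.0509
```

```bash
python3 hf.py w10.png | egrep 'tilt|tool'
```

```text
13.45 [ 0.5374 -0.0019  0.1032] tooly deg 106.00873494271738 tilt [ 0.003 -0.005 -1.   ] w 0.050920807697667 [-0.3  0.   0.2]
tool H [ 0.7 93.4]
```

Request:
{"op": "step_arm", "data": {
  "increments": [
    {"offset": [-0.022, 0.06, 0], "angular": [0, 0, 0.006], "claw": 0.2},
    {"offset": [0, 0, -0.15], "angular": [0, 0, 0], "claw": 0.2},
    {"offset": [0, 0, -0.15], "angular": [0, 0, 0], "claw": 0.2},
    {"offset": [0, 0, -0.15], "angular": [0, 0, 0], "claw": 0.2},
    {"offset": [0, 0, 0], "angular": [0, 0, 0], "claw": 0.2}
  ]
}}

```text
t: 13.95
tool_pos: [0.5368, 0.0025, 0.0568]
tool_rot: [-0.453, 3.102, -0.011]
force: [-0.7, 0.3, 0.2]
grip_width: 0.0512
```

Request:
{"op": "step_arm", "data": {
  "increments": [
    {"offset": [-0.015, 0.012, -0.1], "angular": [0, 0.003, 0], "claw": 0.2},
    {"offset": [0, 0, 0], "angular": [0, 0, 0], "claw": 0.2},
    {"offset": [0, 0, 0], "angular": [0, 0, 0], "claw": -0.3},
    {"offset": [0, 0, 0], "angular": [0, 0, 0], "claw": -0.6},
    {"offset": [0, 0, 0], "angular": [0, 0, 0], "claw": -1},
    {"offset": [0, 0, 0], "angular": [0, 0, 0], "claw": -1}
  ],
  "newtons": 50
}}

```text
t: 14.55
tool_pos: [0.5362, 0.004, 0.0471]
tool_rot: [-0.453, 3.106, -0.01]
force: [0.8, -0.1, -5.0]
grip_width: 0.0152
```

```bash
python3 hf.py w11.png | egrep 'tilt|tool|post|blk'
```

```text
wrist post 2526 c 535.8 4.0 wh 23.4 42.6 a 16.8 z 79.4
14.6 [0.5362 0.004  0.0471] tooly deg 106.60190057125197 tilt [ 0.003 -0.006 -1.   ] w 0.015293600031649602 [ 0.5  1.  -2. ]
blk 3338 [[-16.3, 4.0], [9.2, 22.4]] ((-3.394824981689453, 12.449899673461914), (20.868698120117188, 27.427963256835938), 87.90203857421875) z 89.7
post 2081 [[-10.5, 79.1], [8.0, 119.6]] ((0.46547412872314453, 99.4830322265625), (22.647674560546875, 42.469871520996094), 0.07794977724552155) z 79.6
tool H [ 1.2 99.4]
```

Request:
{"op": "step_arm", "data": {
  "increments": [
    {"offset": [0.012, -0.04, 0], "angular": [0, 0, 0], "claw": -1},
    {"offset": [0.012, -0.04, 0], "angular": [0, 0, 0], "claw": -1},
    {"offset": [0.012, -0.04, 0], "angular": [0, 0, 0], "claw": -1},
    {"offset": [0.012, -0.04, 0], "angular": [0, 0, 0], "claw": -1},
    {"offset": [0, 0, 0], "angular": [0, 0, 0], "claw": -1}
  ]
}}

```text
t: 15.1
tool_pos: [0.5401, -0.0095, 0.0471]
tool_rot: [-0.457, 3.107, -0.003]
force: [-0.7, 1.6, -1.2]
grip_width: 0.0153
```

```bash
python3 hf.py w12.png | egrep 'tilt|tool|post|blk'
```

```text
wrist post 2510 c 539.7 -9.7 wh 23.0 42.5 a 16.5 z 79.3
15.15 [ 0.5401 -0.0095  0.0471] tooly deg 106.72969609540738 tilt [ 0.002 -0.002 -1.   ] w 0.015379083976200754 [ 0.4  0.9 -1.5]
blk 5810 [[-16.5, -9.3], [9.3, 22.2]] ((-3.3148937225341797, 5.738730430603027), (34.00764846801758, 27.838600158691406), 87.92156219482422) z 89.7
post 1983 [[-10.6, 71.8], [8.1, 105.5]] ((0.5769023895263672, 88.23771667480469), (36.42939758300781, 22.969865798950195), 89.76656341552734) z 79.6
tool H [ 1.1 85.3]
```

Request:
{"op": "step_arm", "data": {
  "increments": [
    {"offset": [0.007, -0.025, 0], "angular": [0, 0, 0], "claw": -1},
    {"offset": [0.007, -0.025, 0], "angular": [0, 0, 0], "claw": -1},
    {"offset": [0, 0, 0], "angular": [0, 0, 0], "claw": -1}
  ]
}}

```text
t: 15.45
tool_pos: [0.5411, -0.0127, 0.0471]
tool_rot: [-0.459, 3.107, 0.0]
force: [0.8, 1.4, -2.8]
grip_width: 0.0147
```

```bash
python3 hf.py w13.png | egrep 'tilt|tool|post|blk'
```

```text
wrist post 2492 c 540.7 -12.8 wh 23.0 42.5 a 17.0 z 79.4
15.5 [ 0.5411 -0.0127  0.0471] tooly deg 106.79591561774149 tilt [ 0.001  0.    -1.   ] w 0.014919467395446652 [-1.4  2.6 -2.3]
blk 6082 [[-16.4, -12.5], [9.4, 20.3]] ((-3.282194137573242, 3.124199867248535), (35.39280700683594, 27.83228874206543), 89.27421569824219) z 89.7
post 1916 [[-10.6, 70.8], [8.1, 102.1]] ((0.6167669296264648, 86.6027603149414), (22.95585060119629, 32.98075485229492), 0.34745869040489197) z 79.6
tool H [ 1.1 82. ]
```

Request:
{"op": "step_arm", "data": {
  "increments": [
    {"offset": [0.006, -0.02, 0], "angular": [0, 0, 0], "claw": -1},
    {"offset": [0.008, -0.03, 0], "angular": [0, 0, 0], "claw": -1}
  ]
}}

```text
t: 15.7
tool_pos: [0.5413, -0.0133, 0.0471]
tool_rot: [-0.463, 3.107, 0.008]
force: [-4.2, 13.9, 1.5]
grip_width: 0.0147
```

```bash
python3 hf.py w14.png | egrep 'tilt|tool|post|blk'
```

```text
wrist post 2512 c 540.6 -13.7 wh 22.5 42.5 a 17.1 z 79.3
15.75 [ 0.5412 -0.0133  0.0471] tooly deg 106.94540262659578 tilt [-0.001  0.005 -1.   ] w 0.014949476401946597 [-3.4 10.6  1.5]
blk 6074 [[-16.3, -13.1], [9.2, 19.6]] ((-3.3308935165405273, 2.701901435852051), (35.504459381103516, 27.666297912597656), 89.6744155883789) z 89.8
post 1909 [[-10.5, 70.7], [8.0, 101.4]] ((0.3106346130371094, 86.32437896728516), (22.3813533782959, 32.227142333984375), 1.0151557922363281) z 79.6
tool H [ 1.1 81.3]
```

Request:
{"op": "step_arm", "data": {
  "increments": [
    {"offset": [0.012, -0.04, 0], "angular": [0, 0, 0], "claw": -1},
    {"offset": [0, 0, 0], "angular": [0, 0, 0], "claw": -1},
    {"offset": [0, 0, 0], "angular": [0, 0, 0], "claw": -0.4},
    {"offset": [0, 0, 0], "angular": [0, 0, 0], "claw": 0},
    {"offset": [0, 0, 0], "angular": [0, 0, 0], "claw": 0},
    {"offset": [0, 0, 0.2], "angular": [0, 0, 0], "claw": 0},
    {"offset": [0, 0, 0.4], "angular": [0, 0, 0], "claw": 0},
    {"offset": [0, 0, 0.4], "angular": [0, 0, 0], "claw": 0},
    {"offset": [0, 0, 0], "angular": [0, 0, 0], "claw": 0}
  ]
}}

```text
t: 16.65
tool_pos: [0.5424, -0.0191, 0.1504]
tool_rot: [0.462, -3.106, -0.006]
force: [0.7, -0.4, -0.0]
grip_width: 0.0425
```

```bash
python3 hf.py w15.png; python3 - <<'E'
from h import *
c=cap('scene','f_scene.png'); P=cloud(c)
for l in['jar','amber']:
    d=ctrl.outline_of(c,l)[0]; m=d['region']&(c['range_z']>0); print(l,np.median(P[m],0).round(3))
c=cap('side','f_side.png'); P=cloud(c)
for l in['jar','amber','beaker']:
    d=ctrl.outline_of(c,l)[0]; m=d['region']&(c['range_z']>0); print(l,np.median(P[m],0).round(3))
a=c['frame'][100:240,190:365];cv2.imwrite('pics/f_sidec.png',cv2.resize(a,None,fx=4,fy=4))
E
```

```text
wrist blocktop 3094 c 562.5 -97.7 wh 26.9 50.5 a 16.3 z 89.8
wrist post 549 c 540.7 -13.5 wh 16.4 15.3 a 17.4 z 79.6
wrist jawtop 5831 c 521.9 -86.0 wh 121.5 164.5 a 16.3 z 34.8
wrist backing 1126 c 474.4 -123.6 wh 10.0 44.1 a 16.9 z 55.7
wrist head 475 c 652.9 -73.7 wh 33.7 21.6 a 14.9 z 46.7
16.7 [ 0.5408 -0.0195  0.1482] tooly deg 106.90256100060843 tilt [-0.006  0.003 -1.   ] w 0.04245740534578521 [-0.1 -0.3 -0.6]
fix 1094 [[-21.9, -64.3], [20.6, -30.6]] ((-0.12038803100585938, -46.691715240478516), (36.46024703979492, 44.40500259399414), 88.68658447265625) z 34.8
sl 4569 [[-21.3, 7.3], [22.0, 98.3]] ((0.3667469024658203, 44.59262466430664), (109.20743560791016, 44.37682342529297), 89.68373107910156) z 34.9
blk 3002 [[-16.1, -29.8], [9.8, 19.2]] ((-2.8576269149780273, -5.588554382324219), (50.46486282348633, 26.90961456298828), 89.55427551269531) z 89.8
step 947 [[-16.2, -29.8], [20.3, 19.5]] ((2.222227096557617, -5.651309967041016), (50.65815734863281, 37.2432861328125), 89.55594635009766) z 79.9
post 520 [[-7.4, 73.8], [8.2, 89.0]] ((0.5334725379943848, 81.40998077392578), (16.395309448242188, 15.263067245483398), 0.12599200010299683) z 79.7
tool H [-1.1 75.5]
jar [0.497 0.381 0.07 ]
amber [ 0.648 -0.358  0.062]
jar [0.47  0.379 0.07 ]
amber [ 0.629 -0.363  0.061]
beaker [ 0.461 -0.333  0.057]
```

View pics/w15.png

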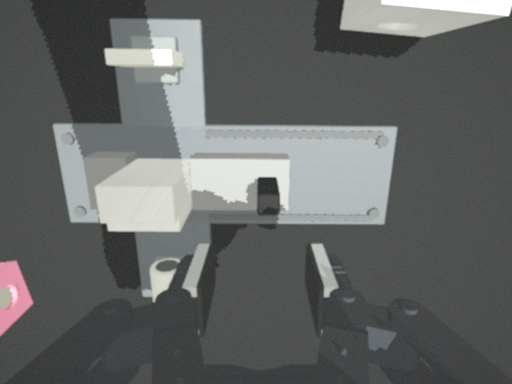

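View pics/f_sidec.png

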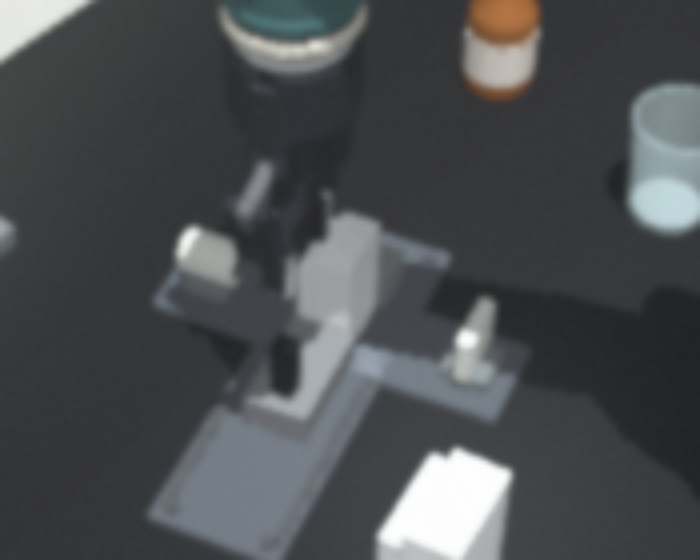

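```bash
python3 -c "
from station import ctrl
print(ctrl.sign_off())"
```

```text
the job is handed in; nothing more can be done
None
```

I drew the sliding jaw back by its post and gave the block a quarter turn so its well faces the reading head. I then stood it between the jaws, pushed the jaw home until it resisted at about 14 N, let go and handed the job in at about 17 s. The hand-in reported no verdict.

My last checks, in the holder frame I fitted from the images (good to about 2 mm):

| Check | Measured | Allowed |
|---|---|---|
| Jaw gap when drawn back | about 68 mm | over 51.5 mm |
| Block position along the jaws (x) | about +2 mm | within 9 mm |
| Block y (position between the jaws) | about -5.6 mm | -7.5 to -2.5 mm |
| Block square to the jaws | within about 0.5° (0.009 rad) | 0.05 rad |
| Final jaw gap | about 49.4 mm | 47.5 to 52 mm |

- **Height:** the block's top read the same as at the start (89.8 mm, against 89.7 mm), so it stands on the base.
- **Facing:** I did not see the well itself at the end. The step on the well's face is on the head side.
- **Bystanders:** the jar, bottle and beaker read within a few millimetres of where they started.
- **Placing the block:** small downward commands stopped having any effect while the wrist still carried its weight. I let go with it roughly 0.5 mm above the base.

No check failed.

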